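Set the depth stop on a filter cartridge and lock it

ROBOT

A 6-joint arm with a two-finger parallel gripper is mounted at the origin on a cart in front of the work surface, level with it; the furniture and walls round the work are solid. World frame = base frame: x ahead of the robot, y to its left, z up, the work surface at z = 0. Lengths are in mm, angles in rad, forces in N, time in s.
With the tool pointing down it reaches from about 375 to 900 mm from the base axis. Payload 3.1 kg.
Tool frame: the origin (TCP) lies midway between the tips of the shut fingers; the grasp point (between the pads) lies 19 mm behind it; z points along the fingers, y is the line along which they close (so a half turn about z gives the same grasp; the last joint's range is limited). The gripper opens to 87 mm and grips with 3 to 60 N. Pads are 19 mm wide; open, the fingers measure 117 mm over their backs; the gripper's body (75 mm by 190 mm) begins 51 mm behind the grasp point.
Start: joints at [0.994, 0.527, 1.433, -0, 1.181, -0.178], TCP at [242.654, 575.948, 222.548] pointing down, gripper open.
Joint ranges: [-3.08, 3.08], [-0.75, 2.2], [0.22, 2.44], [-1.43, 4.57], [0, 2.65], [-2.85, 2.85]. Speed limits (rad/s): [2.79, 2.79, 3.14, 3.14, 3.14, 3.14].

INTERFACE

Orientations are given as a unit quaternion [w, x, y, z].
In Python, from station import bot, camera gives the robot as it stands. The module is installed in compiled form; this text tells all that it offers.
- The arm moves only by the tool servo_tool, never from a script. Its argument "plan" is one flat list of numbers, 5 for each row, row after row: the closure, from 0 (fully open) to 1 (shut), then the shift along the tool's x, y, z in units of 0.03 m (1.0 is 0.03 m), then the turn about the tool's z in units of 0.12 rad (1.0 is 0.12 rad). In form: [hand, tx, ty, tz, roll, hand, tx, ty, tz, roll, ...]. A call has 1 to 12 rows; each row shifts and turns the commanded pose from where the row before left it, along the tool's axes as they then stand; what a row does not reach is not made up. A row lasts 1/10 s, in which the tool goes at most 50 mm and 8.59 degrees, less where a joint would pass 70% of its speed; a pose out of reach is approached as far as the arm can. A call with a number of a shift or a turn outside -1 to 1 is refused whole. A call with a gripper value outside its range is refused whole. The fingers move at their own pace and stop on an object; "force" is the grip in N (left out, the last holds). Time passes only in rows, so rows that do not move let the fingers close. It gives the time, the measured TCP pose, the force, the opening and the grip force at its end, in the units of the state.
- bot.get_obs(): the state, without advancing time (a new reading comes with each control period).
- camera(name): name is "side" or "top"; returns a dict with "pixels" (400x640x3 uint8, red, green, blue), "depth" (400x640 float32, mm along the optical axis (not along the pixel's ray), 0 where there is no reading), "mtx" (3x3 intrinsics, pixels), "k1" (the pictures are not rectified: a ray, as slopes to the right and down, at radius r is drawn at 1 + k1 r^2 times it, then the intrinsics apply), "rvec" (rotation vector, rad) and "tvec" (3), from world to camera coordinates, as OpenCV has them. Camera axes: x right, y down, z forward; pixel columns grow to the right and rows downward; lengths in mm; the calibration is good to about 2 mm. A picture is of the moment at which its call begins.
- bot.close_job(): hands the job in; it is judged then, once.
The state is a dict: "time_s": time; "joints": joint angles; "joint_vel": joint speeds; "effort": joint torques, N m; "eef_pos": TCP position; "eef_rot": TCP orientation; "ft_force": force on the tool from outside, world axes, zero at the start; "wrist_torque": the same for the moment, N m; "grip_width": opening from 0.0 (shut) to 1.0 (fully open); "gripper_force": force on a finger pad.
Only numpy, scipy, OpenCV 4.12 (cv2) and the standard library are available. Lean on these libraries where they do the work, as an engineer would, in place of code of your own. Each camera call takes 0.05 s, during which the arm holds its last target. There are 200 camera calls.

TASK

Press the stop rod of the bench stand down by its black knob until its rubber foot just touches the pink filter cartridge beneath it: gently, the thin shell must never be pressed with more than 12 N. Then swing the red clamp lever anticlockwise all the way round to its end stop, so that the rod is locked with the foot still touching the cartridge, let go, and leave the beaker, the marker and the pressure meter where they are.

Things in the scene. Friction and masses are not known exactly. Their poses are not given: they have to be found in the camera images.
- stand: Depth stop stand, fixed to the bench: grey base plate 145 x 120 x 12 mm, aluminium column and arm (top 161 mm) on its far side, blue guide block 34 x 60 mm, 125 to 160 mm high, round the rod. Origin on the bench top straight under the rod's axis; z up, x from the rod towards the column.
- seat (a point): Point on the base plate's top, on the rod's axis. Over it a steel anvil carries the loose pink cartridge (disc 83 mm across, 31 mm high, centred under the rod). The anvil's height differs each time: the cartridge's top is 49 to 68 mm above the bench. Neither is listed: find the height by touch.
- depth_stop (a joint): How far the stop rod is lowered, m: 0 fully up (foot 113 mm above the bench), 0.065 fully down; starts at 0 to 0.012. A stiff slide, it stays where left: about 3 N down on the knob moves it, 11 N pulls it up. Once the foot touches, all push beyond 3 N goes into the cartridge; let go, the foot goes on resting there.
- stop_foot: Black rubber foot at the lower end of the rod, 24 mm across, 8 mm high; origin at the centre of its underside. It gives against a stiff spring in the rod, 6 N for each mm (6 mm at most, upwards), when it presses on something.
- stop_top (a point): Centre of the flat top of the stop rod's black round knob (36 mm across, 18 mm high; steel rod 16 mm thick below it, rubber foot 24 mm across at the lower end, 160 mm below this point).
- clamp_lever (a joint): Angle of the red lever on its upright pivot (stand's x = 0, y = 20.2 mm), rad: 0 along the stand's +y (open), growing anticlockwise from above to the end stop at 1.70, along -x towards the robot (locked); starts at 0 to 0.35. About 2 N at the post swings it; from 1.0 on a cam squeezes the rod, up to about 9 N, dead point 1.57; then the rod holds fast.
- lever_post (a point): Centre of the top of the lever's upright red round post, 16 mm thick, 70 mm from the pivot; it stands 40 mm clear above the lever's flat arm (post top 208 mm above the bench). Good to pinch from above.
- beaker: Glass beaker, 68 mm across, 95 mm high, a bystander to the right of the stand; origin at the centre of its underside.
- marker_red: Red and white marker pen lying on the bench, 134 mm long, 17 mm thick, a bystander to the left; origin under its middle.
- meter: Teal hand-held pressure meter lying on the bench, 210 x 56 x 31 mm, a bystander to the right; origin under its middle.

How it is judged (in metres and radians):
On the way, in this order (a step that is already met when the one before it is completed fails the run):
1. the foot touches the cartridge while the clamp lever is still open (contact force between stop_foot and anything else above 0.3 N and value of joint clamp_lever below 0.7 rad), for 0.2 s.
2. the clamp lever is swung home with the foot on the cartridge (contact force between stop_foot and anything else above 0.3 N and value of joint clamp_lever above 1.5 rad), for 0.2 s.
At the end, for the whole second after the job is handed in: The rubber foot rests on the pink cartridge (more than 0.3 N), and the clamp lever is locked (beyond 1.5 rad), both at rest (all of step 2 and velocity of joint clamp_lever below 0.05 rad/s and velocity of joint depth_stop below 0.005 m/s); the robot touches nothing.
It fails at once if the foot is pressed with more than 12 N (contact force between stop_foot and anything else above 12 N).
It fails at once if the beaker, the marker or the pressure meter is moved by more than 20 mm (distance of any of beaker, marker_red, meter from where it was at the start of the episode above 0.02 m).
It also fails if it takes over 58 s, if anything falls off the work surface, if the arm or the gripper's body presses on something with over 40 N, if the wrist force passes 120 N, or if a joint passes its speed limit or range.

## Working session

There is one attempt and no reset: what is moved stays moved. The work goes in short steps, Python scripts to look and compute and a tool call to move; the robot and the scene stay as the last step left them, time stands still between calls to the robot, and variables do not carry over. Pictures are saved under pics/ and viewed, at most 10 in all, crops included, and the job is handed in when it is done.

Besides the shell and the picture viewer there is one more tool, called after "Emit:" as name(argument=value, ...) on one line, values as JSON. servo_tool: Moves the arm, as the interface text tells. Shifts and turns lie within -1 to 1; 1 stands for 0.03 m of shift or 0.12 rad of turn. Its arguments: {"type":"object","properties":{"plan":{"type":"array","items":{"type":"number"}},"force":{"type":"number"}},"required":["plan"]}

```bash
mkdir -p pics; cat > h.py <<'E'
import numpy as np, cv2
from station import bot, camera
def shot(n):
    c=camera(n); return c
def world(c,u,v,d=None):
    K=np.array(c['mtx'],float); k1=c['k1']
    p=np.array([[(u-K[0,2])/K[0,0],(v-K[1,2])/K[1,1]]]) if np.isscalar(u) else np.stack([(np.asarray(u)-K[0,2])/K[0,0],(np.asarray(v)-K[1,2])/K[1,1]],1)
    q=p.copy()
    for _ in range(20): q=p/(1+k1*(q**2).sum(1,keepdims=True))
    R,_=cv2.Rodrigues(np.array(c['rvec'],float)); t=np.array(c['tvec'],float).ravel()
    ray=np.c_[q,np.ones(len(q))]@R; o=-R.T@t
    if d is None: return o,ray
    return o+ray*np.atleast_1d(d)[:,None]
def cloud(c):
    d=np.asarray(c['depth']); v,u=np.nonzero(d>0)
    return u,v,world(c,u,v,d[v,u]),np.asarray(c['pixels'])[v,u].astype(int)
E
python3 - <<'E'
from h import *
for n in('side','top'):
    c=shot(n); cv2.imwrite(f'pics/{n}0.png',c['pixels'][:,:,::-1]); np.savez(f'pics/{n}0.npz',**c)
    print(n,c['mtx'],c['k1'],world(c,320.,200.)[0],(c['depth']>0).mean())
o=bot.get_obs();print(o)
E
```

```text
side [[514.93968885   0.         309.1162172 ]
 [  0.         514.93968885 195.12757778]
 [  0.           0.           1.        ]] -0.02192132177116175 [461.20037551 865.17861309 937.06560038] 0.99598046875
top [[497.57393429   0.         308.55209563]
 [  0.         497.57393429 208.28314483]
 [  0.           0.           1.        ]] -0.05126068158615466 [ 376.53436826 -163.41290033 1273.43763056] 0.99596875
{'time_s': 0.1, 'joints': array([ 9.93526080e-01,  5.28407103e-01,  1.43377357e+00, -4.79353971e-05,
        1.18138833e+00, -1.78491286e-01]), 'joint_vel': array([ 4.87039007e-04, -2.59937031e-03, -3.44178206e-03,  4.36882526e-04,
       -9.05071379e-05,  6.46917964e-04]), 'effort': array([ 9.72477847e-05, -4.40983415e+01, -1.77150017e+01,  6.34853239e-02,
        5.33653074e-02, -4.05621768e-05]), 'eef_pos': array([242.29800446, 575.40628777, 221.64884378]), 'eef_rot': array([-3.43987782e-04,  1.98061907e-01,  9.80189014e-01, -9.26634593e-04]), 'ft_force': array([-0.51057453, -0.03395711, -0.37318234]), 'wrist_torque': array([-0.03560644,  0.01065809, -0.02211126]), 'gripper_force': 0.0, 'grip_width': 1.003372097306218}
```

View pics/side0.png

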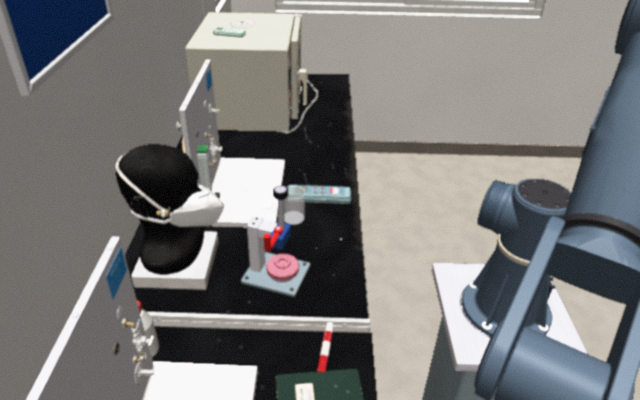

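View pics/top0.png

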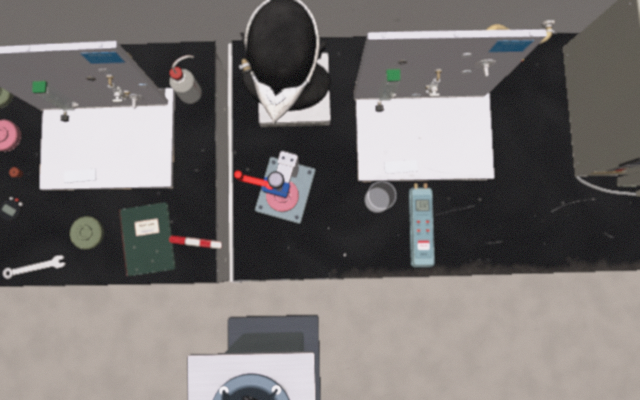

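Side view: knob at about (281,191), lever red around (273,238), cartridge at (283,266). Top view: knob at about (277,179), lever post at (238,174), pink cartridge at (283,195). The beaker is at (380,196), the meter at (422,227) and the marker at (195,242).

```bash
python3 - <<'E'
from h import *
C={n:dict(np.load(f'pics/{n}0.npz')) for n in('side','top')}
for n in C:
    c=C[n]; c['k1']=float(c['k1']); u,v,P,q=cloud(c)
    r,g,b=q.T; x,y,z=P.T
    near=(abs(x-455)<140)&(abs(y+75)<140)
    def rep(name,m):
        m=m&near
        if m.sum()>3: print(n,name,m.sum(),'med',np.median(P[m],0).round(1),'lo',np.percentile(P[m],3,axis=0).round(),'hi',np.percentile(P[m],97,axis=0).round(),'uv',np.median(u[m]),np.median(v[m]))
    red=(r>150)&(g<70)&(b<70)
    rep('red',red); rep('redtop',red&(z>195)); rep('dark high',(r<110)&(abs(r-b)<50)&(z>225)&(z<290)); rep('pink',(r>180)&(g>70)&(b>100)&(g<150)&(z<110)&(z>35))
    rep('blue',(b>110)&(r<70)&(z>100)); rep('col',(r>120)&(abs(r-b)<35)&(z>145)&(z<180))
    for k in range(0,300,25): 
        m=near&(z>k)&(z<k+25); print(k,m.sum(),end='; ')
    print()
# stereo crop
for n,(a,b_,w,h) in {'top':(215,135,110,95),'side':(230,170,100,135)}.items():
    im=C[n]['pixels'][b_:b_+h,a:a+w,::-1]; C[n]=cv2.resize(im,None,fx=4,fy=4,interpolation=cv2.INTER_CUBIC)
H=max(i.shape[0] for i in C.values())
im=np.hstack([cv2.copyMakeBorder(i,0,H-i.shape[0],0,0,cv2.BORDER_CONSTANT) for i in (C['top'],C['side'][:, :360])])
cv2.imwrite('pics/crop0.png',im);print(im.shape)
E
```

```text
side red 98 med [561.5 -37.4 169.4] lo [548. -67. 166.] hi [575.   3. 209.] uv 273.0 237.0
side redtop 23 med [ 5.709e+02 -2.000e-01  2.060e+02] lo [564.  -7. 197.] hi [577.   4. 210.] uv 267.0 237.0
side dark high 128 med [542.8 -78.9 263.7] lo [531. -92. 227.] hi [560. -72. 271.] uv 282.0 196.0
side pink 295 med [546.  -82.2  44.3] lo [ 510. -124.   39.] hi [582. -51.  52.] uv 283.0 265.0
side blue 65 med [538.8 -77.  158.8] lo [ 529. -103.  156.] hi [550. -53. 162.] uv 285.0 232.0
side col 161 med [578.6 -96.3 157.2] lo [ 549. -117.  148.] hi [594. -72. 173.] uv 269.0 227.0
0 2990; 25 664; 50 46; 75 0; 100 3; 125 145; 150 437; 175 125; 200 96; 225 57; 250 192; 275 2; 
top red 96 med [567.  -16.6 169.5] lo [553. -54. 164.] hi [577.   3. 208.] uv 246.0 178.0
top redtop 31 med [571.7  -2.4 206.8] lo [541. -74. 202.] hi [578.   4. 266.] uv 237.0 174.0
top dark high 50 med [535.  -93.3 269.9] lo [ 530. -106.  258.] hi [555. -73. 274.] uv 277.0 185.0
top pink 446 med [531.7 -96.3  43.4] lo [ 510. -125.   38.] hi [568. -54.  51.] uv 285.0 200.0
top blue 134 med [539.6 -96.6 159.3] lo [ 529. -108.  155.] hi [555. -56. 163.] uv 282.0 191.0
top col 163 med [ 582.5 -106.3  156.1] lo [ 548. -119.  150.] hi [594. -68. 160.] uv 286.0 172.0
0 3998; 25 485; 50 37; 75 4; 100 4; 125 55; 150 522; 175 25; 200 43; 225 0; 250 249; 275 1; 
(540, 800, 3)
```

View pics/crop0.png

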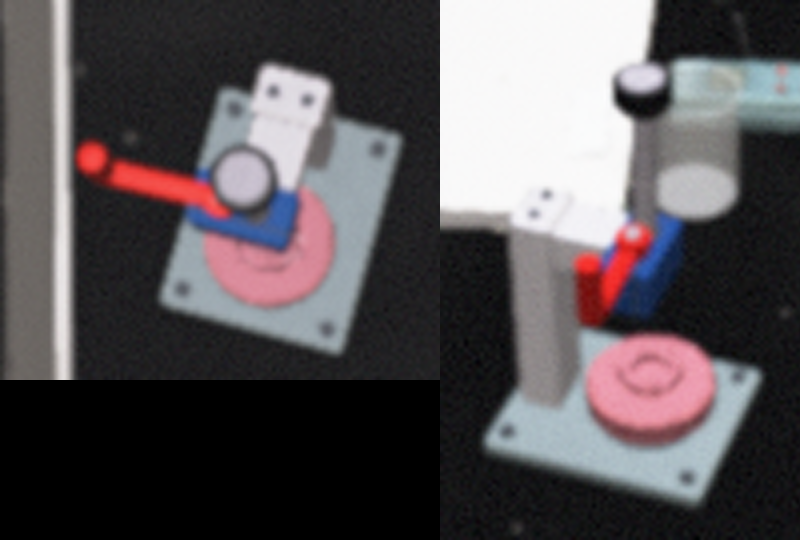

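```bash
python3 - <<'E'
from h import *
C={n:dict(np.load(f'pics/{n}0.npz')) for n in('side','top')}
def tri(pix):
    A=np.zeros((3,3));b=np.zeros(3)
    for n,(u,v) in pix.items():
        c=C[n];o,r=world(c,float(u),float(v)); r=r[0]/np.linalg.norm(r[0]); M=np.eye(3)-np.outer(r,r); A+=M;b+=M@o
    return np.linalg.solve(A,b)
for n in C: C[n]['k1']=float(C[n]['k1'])
# knob-top centres from segmented grey disc, post top by red blob
K={};
ov={}
for n in C:
    c=C[n]; u,v,P,q=cloud(c); x,y,z=P.T; r,g,b=q.T
    near=(abs(x-545)<40)&(abs(y+85)<40)
    m=near&(z>250); t=m&(z>262)
    cc,rad=cv2.minEnclosingCircle(np.float32(np.c_[x,y][t])); 
    tp=near&(z>250)&(r>110)&(abs(r-b)<40)
    print(n,'knob top z',np.percentile(z[m],[10,50,90]).round(1),'circ',np.round(cc,1),round(rad,1),'grey med',np.median(P[tp],0).round(1),tp.sum())
    K[n]=(u[tp].mean(),v[tp].mean())
    p=(abs(x-571)<25)&(abs(y)<25)&(z>198)&(r>130)&(g<110)
    print(' post',P[p].mean(0).round(1),p.sum(),u[p].mean(),v[p].mean())
    # base plate: z 5..20
    bp=(abs(x-545)<130)&(abs(y+85)<130)&(z>4)&(z<20)&(g>100)&(b>=r-5)&(r<190)
    box=cv2.minAreaRect(np.float32(np.c_[x,y][bp])); print(' base',box,bp.sum())
    ob=(abs(x-560)<200)&(abs(y+60)<220)&(z>215)&~near
    print(' tall others',ob.sum(), P[ob][np.argsort(x[ob])[:1]].round(), np.percentile(P[ob],[1,99],axis=0).round() if ob.any() else '')
    pk=(r>150)&(g<160)&(r-g>50)&(b>90)&(z>30)&(z<80)&(abs(x-545)<70)&(abs(y+90)<70)
    print(' pink z',np.percentile(z[pk],[10,50,75,90,97]).round(1), cv2.minEnclosingCircle(np.float32(np.c_[x,y][pk])))
print('knob tri',tri(K).round(1),K)
T=tri({'top':(275.75,179.5),'side':(230+(642-440)/4,170+77/4)}); print('knob crop tri',T.round(1))
print('post crop tri',tri({'top':(238,174.3),'side':(230+(588-440)/4,170+262/4)}).round(1))
print('post top at z208 from top', [ (o+r[0]*((208-o[2])/r[0][2])).round(1) for o,r in [world(C['top'],238.,174.3)]])
E
```

```text
side knob top z [258.1 269.4 272.6] circ [547.6 -89.8] 18.6 grey med [549.7 -90.7 270.8] 94
 post [570.9  -2.4 206.8] 34 267.0882352941176 236.2058823529412
 base ((533.9192504882812, -60.80955505371094), (209.29994201660156, 226.88722229003906), 89.6409912109375) 1002
 tall others 1304 [[677. -81. 225.]] [[ 682. -128.  216.]
 [ 760.  -51.  330.]]
 pink z [40.1 43.6 45.8 49.3 51.4] ((545.36328125, -88.78126525878906), 42.450294494628906)
top knob top z [268.  270.9 273.3] circ [547. -90.] 17.8 grey med [548.4 -90.  271.4] 184
 post [570.8  -3.1 205.8] 44 237.5 174.5
 base ((563.0609130859375, -64.5503158569336), (212.767578125, 169.55751037597656), 89.51158142089844) 1217
 tall others 1785 [[678. -84. 226.]] [[ 686. -149.  226.]
 [ 760.  -54.  329.]]
 pink z [39.7 43.4 45.8 48.5 51.3] ((546.1085815429688, -89.19012451171875), 40.05769729614258)
knob tri [548.9 -90.4 269.7] {'side': (np.float64(279.47872340425533), np.float64(190.11702127659575)), 'top': (np.float64(275.45652173913044), np.float64(178.44565217391303))}
knob crop tri [546.4 -91.1 271.6]
post crop tri [571.1  -4.4 207. ]
post top at z208 from top [array([570.8,  -4.5, 208. ])]
```

Emit:
servo_tool(plan=[1,0,0,-1,0,1,0,0,-1,0,1,-0.5,-0.5,-0.7,0,1,-1,-0.9,0,0,1,-1,-0.9,0,0,1,-1,-0.9,0,0,1,-1,-0.9,0,0,1,-1,-0.9,0,0,1,-1,-0.9,0,0,1,-1,-0.9,0,0,1,-1,-0.9,0,0,1,-1,-0.9,0,0], force=20)

```text
time_s: 1.3
eef_pos: [405.2, 225.9, 303.3]
eef_rot: [-0.0, 0.198, 0.98, -0.0]
ft_force: [1.0, 0.3, -0.7]
grip_width: 0.035
gripper_force: 0.0
```

Emit:
servo_tool(plan=[1,-1,-0.9,0,0,1,-1,-0.9,0,0,1,-1,-0.9,0,0,1,-1,-0.9,0,0,1,-1,-0.9,0,0,1,-1,-0.9,0,0,1,-1,-0.9,0,0,1,-0.7,-0.7,0,0,1,-0.3,-0.3,0,0,1,0,0,0,0,1,0,0,0,0])

```text
time_s: 2.4
eef_pos: [540.3, -66.3, 303.2]
eef_rot: [-0.001, 0.198, 0.98, 0.001]
ft_force: [0.0, 0.3, 0.3]
grip_width: 0.005
gripper_force: 0.0
```

Emit:
servo_tool(plan=[1,-0.53,-0.645,0,0,1,0,0,0.5,0,1,0,0,0.3,0,1,0,0,0,0,1,0,0,0,0])

```text
time_s: 2.9
eef_pos: [547.9, -90.2, 279.5]
eef_rot: [-0.0, 0.197, 0.98, 0.0]
ft_force: [0.2, 0.1, 0.7]
grip_width: 0.005
gripper_force: 0.0
```

```bash
python3 - <<'E'
from h import *
ims=[]
for n,(a,b,w,h) in {'top':(225,110,100,120),'side':(230,140,100,120)}.items():
    c=shot(n); ims.append(cv2.resize(c['pixels'][b:b+h,a:a+w,::-1],None,fx=4,fy=4,interpolation=cv2.INTER_CUBIC))
cv2.imwrite('pics/k1.png',np.hstack(ims)); o=bot.get_obs(); print(o['joints'],o['eef_pos'],o['ft_force'])
E
```

```text
[-3.65125906e-01  3.69530440e-01  1.53735496e+00  7.96656546e-05
  1.23382472e+00 -1.53818410e+00] [548.52611991 -90.82483833 280.14840073] [ 0.0379933  -0.42243013 -0.45133294]
```

View pics/k1.png

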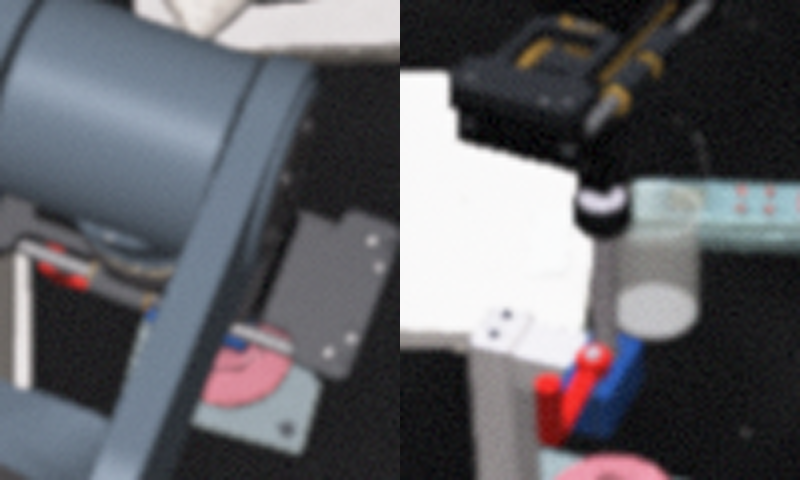

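The fingertips stand centred over the knob at about (603,195) in the side crop. Next I press down to just above the highest possible contact.

Emit:
servo_tool(plan=[1,0,0,0.25,0,1,0,0,0.25,0,1,0,0,0.25,0,1,0,0,0.25,0,1,0,0,0.25,0,1,0,0,0.25,0,1,0,0,0,0,1,0,0,0,0])

```text
time_s: 3.8
eef_pos: [547.0, -91.3, 233.5]
eef_rot: [-0.002, 0.198, 0.98, -0.0]
ft_force: [0.2, -0.4, 0.2]
grip_width: 0.008
gripper_force: 0.0
```

Emit:
servo_tool(plan=[1,0,0,0.04,0,1,0,0,0.04,0])

```text
time_s: 4.0
eef_pos: [547.8, -91.5, 232.1]
eef_rot: [-0.001, 0.198, 0.98, -0.0]
ft_force: [-1.3, 0.6, 2.6]
grip_width: 0.002
gripper_force: 1.3
```

Emit:
servo_tool(plan=[1,0,0,0.04,0])

```text
time_s: 4.1
eef_pos: [547.8, -91.5, 231.1]
eef_rot: [-0.001, 0.198, 0.98, -0.0]
ft_force: [-2.7, 0.7, 2.6]
grip_width: 0.004
gripper_force: 1.3
```

```bash
python3 - <<'E'
from h import *
c=shot('side'); u,v,P,q=cloud(c); x,y,z=P.T; r,g,b=q.T
a,b_,w,h=230,160,100,130
cv2.imwrite('pics/k2.png',cv2.resize(c['pixels'][b_:b_+h,a:a+w,::-1],None,fx=4,fy=4,interpolation=cv2.INTER_CUBIC))
o=bot.get_obs(); print(o['eef_pos'],o['ft_force'])
E
```

```text
[547.80619628 -91.48428748 230.92823069] [-1.55842377  0.0281187   1.87432094]
```

View pics/k2.png

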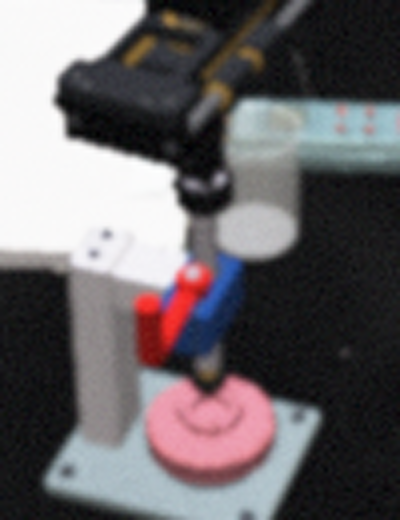

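The foot is at about (208,385) in the crop, still clear of the cartridge, which is centred near (210,425). I check the radial height profile.

```bash
python3 - <<'E'
from h import *
for n in('side','top'):
    c=dict(np.load(f'pics/{n}0.npz')); c['k1']=float(c['k1']); u,v,P,q=cloud(c); x,y,z=P.T; r,g,b=q.T
    R=np.hypot(x-547,y+90); pk=(r-g>50)&(b>90)&(z>30)&(z<90)
    for k in range(0,44,6):
        m=pk&(R>=k)&(R<k+6); print(n,k,m.sum(),np.percentile(z[m],[10,50,90]).round(1) if m.any() else '')
    f=(R<60)&(R>48)&(z>3)&(z<22)&(g>90); print('base',np.median(z[f]))
E
```

```text
side 0 11 [43.2 45.1 46.5]
side 6 30 [43.8 46.3 50.9]
side 12 71 [45.  49.7 52. ]
side 18 89 [41.9 45.3 50.4]
side 24 100 [41.5 43.6 46. ]
side 30 142 [40.2 42.9 45.3]
side 36 140 [38.1 41.2 43.9]
side 42 8 [38.6 39.6 41.6]
base 11.571329195687156
top 0 0 
top 6 6 [42.8 45.9 47.3]
top 12 38 [46.4 49.8 52.9]
top 18 77 [41.3 45.3 50.5]
top 24 104 [39.3 43.  46. ]
top 30 131 [40.1 43.4 46.1]
top 36 108 [38.9 42.1 45.2]
top 42 0 
base 11.17476612867506
```

Emit:
servo_tool(plan=[1,0,0,0.04,0,1,0,0,0.03,0])

```text
time_s: 4.35
eef_pos: [547.9, -91.5, 228.8]
eef_rot: [-0.0, 0.198, 0.98, -0.0]
ft_force: [-1.5, -0.5, 3.6]
grip_width: 0.009
gripper_force: 1.3
```

Emit:
servo_tool(plan=[1,0,0,0.1,0,1,0,0,0.1,0,1,0,0,0.1,0,1,0,0,0.06,0,1,0,0,0.02,0])

```text
time_s: 4.85
eef_pos: [548.3, -91.5, 217.1]
eef_rot: [-0.0, 0.198, 0.98, -0.0]
ft_force: [-2.0, -0.2, 1.1]
grip_width: 0.006
gripper_force: 1.3
```

Emit:
servo_tool(plan=[1,0,0,0.025,0,1,0,0,0.025,0])

```text
time_s: 5.05
eef_pos: [548.3, -91.5, 215.9]
eef_rot: [-0.0, 0.198, 0.98, -0.0]
ft_force: [-2.3, -0.3, 3.0]
grip_width: 0.006
gripper_force: 1.3
```

Emit:
servo_tool(plan=[1,0,0,0.02,0,1,0,0,0.02,0])

```text
time_s: 5.25
eef_pos: [548.4, -91.5, 214.8]
eef_rot: [0.0, 0.198, 0.98, 0.0]
ft_force: [-1.9, 0.3, 2.9]
grip_width: 0.002
gripper_force: 1.3
```

Emit:
servo_tool(plan=[1,0,0,0.02,0,1,0,0,0.02,0])

```text
time_s: 5.45
eef_pos: [548.4, -91.5, 213.5]
eef_rot: [0.0, 0.198, 0.98, 0.0]
ft_force: [-2.0, -0.4, 3.2]
grip_width: 0.004
gripper_force: 1.3
```

Emit:
servo_tool(plan=[1,0,0,0.015,0,1,0,0,0.015,0])

```text
time_s: 5.65
eef_pos: [548.5, -91.5, 212.6]
eef_rot: [0.0, 0.198, 0.98, 0.0]
ft_force: [-2.4, -0.2, 3.3]
grip_width: 0.004
gripper_force: 1.3
```

Emit:
servo_tool(plan=[1,0,0,0.015,0,1,0,0,0.015,0])

```text
time_s: 5.85
eef_pos: [548.4, -91.5, 211.7]
eef_rot: [0.0, 0.198, 0.98, -0.0]
ft_force: [-2.8, 0.0, 3.3]
grip_width: 0.006
gripper_force: 1.3
```

Emit:
servo_tool(plan=[1,0,0,0.015,0,1,0,0,0.015,0])

```text
time_s: 6.05
eef_pos: [548.4, -91.5, 210.9]
eef_rot: [0.0, 0.198, 0.98, 0.0]
ft_force: [-2.1, 0.1, 4.1]
grip_width: 0.005
gripper_force: 2.1
```

Emit:
servo_tool(plan=[1,0,0,0.015,0,1,0,0,0,0])

```text
time_s: 6.25
eef_pos: [548.5, -91.5, 210.7]
eef_rot: [0.0, 0.198, 0.98, 0.0]
ft_force: [-1.5, -0.6, 4.4]
grip_width: 0.001
gripper_force: 2.3
```

Emit:
servo_tool(plan=[1,0,0,0.015,0,1,0,0,0,0])

```text
time_s: 6.45
eef_pos: [548.4, -91.5, 210.4]
eef_rot: [0.0, 0.198, 0.98, -0.0]
ft_force: [-2.8, 0.6, 5.1]
grip_width: 0.007
gripper_force: 2.9
```

Emit:
servo_tool(plan=[1,0,0,0.015,0,1,0,0,0.01,0,1,0,0,0,0])

```text
time_s: 6.75
eef_pos: [548.5, -91.5, 210.0]
eef_rot: [0.0, 0.198, 0.98, -0.0]
ft_force: [-2.7, -0.9, 7.5]
grip_width: 0.006
gripper_force: 4.0
```

Emit:
servo_tool(plan=[1,0,0,-0.2,0,1,0,0,-0.8,0,1,0,0,-1,0,0.4,0.15,1,0,0,0.4,0.15,1,0,0,0.4,0.15,1,0,0,0.4,0,0,0,1,0.4,0,0,0,1,0.4,0,0,0,1,0.4,0,0,0,1,0.4,0,0,0,1,0.4,0,0,0,1])

```text
time_s: 7.95
eef_pos: [571.4, -3.2, 268.9]
eef_rot: [0.0, 0.533, 0.846, 0.0]
ft_force: [0.2, -0.1, 0.5]
grip_width: 0.593
gripper_force: 0.0
```

```bash
python3 - <<'E'
from h import *
c=shot('side'); a,b_,w,h=210,140,120,150
cv2.imwrite('pics/k3.png',cv2.resize(c['pixels'][b_:b_+h,a:a+w,::-1],None,fx=4,fy=4,interpolation=cv2.INTER_CUBIC))
u,v,P,q=cloud(c); x,y,z=P.T; r,g,b=q.T
p=(abs(x-571)<30)&(abs(y+3)<30)&(z>198)&(z<215)&(r>130)&(g<110); print(p.sum(),P[p].mean(0) if p.any() else '')
o=bot.get_obs(); print(o['eef_pos'],o['eef_rot'],o['joints'],o['ft_force'],o['time_s'])
q=o['eef_rot']; print(np.degrees(2*np.arctan2(q[2],q[1])))
E
```

```text
38 [570.66969202  -1.59470398 206.52153053]
[571.43612234  -3.16735297 268.9419327 ] [3.53703117e-04 5.34131909e-01 8.45400967e-01 4.28901143e-04] [-2.01330463e-01  4.03301012e-01  1.51483941e+00  5.86773954e-04
  1.22248686e+00 -6.45365450e-01] [ 0.86269835  0.42924077 -0.07693073] 8.0
115.42987128623804
```

View pics/k3.png

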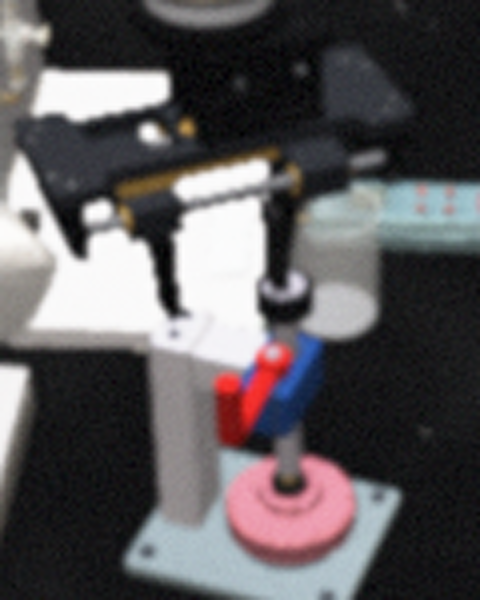

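The foot rests on the cartridge at (290,482). The post at (229,385) lies between the open fingers. I descend and pinch.

Emit:
servo_tool(plan=[0.4,0,0,1,0,0.4,0,0,1,0,0.4,0,0,0.85,0,0.4,0,0,0,0,1,0,0,0,0,1,0,0,0,0,1,0,0,0,0,1,0,0,0,0,1,0,0,0,0], force=20)

```text
time_s: 8.9
eef_pos: [571.3, -3.4, 184.5]
eef_rot: [0.001, 0.531, 0.848, 0.0]
ft_force: [0.7, -0.0, -0.2]
grip_width: 0.229
gripper_force: 0.0
```

Emit:
servo_tool(plan=[1,0,0,0,0,1,0,0,0,0])

```text
time_s: 9.1
eef_pos: [570.8, -3.7, 184.2]
eef_rot: [0.0, 0.531, 0.848, -0.0]
ft_force: [-1.6, -1.7, 3.3]
grip_width: 0.172
gripper_force: 20.0
```

```bash
python3 - <<'E'
from h import *
# tool-frame rows for swing
piv=np.array([547.5,-90.3])+20.2*np.array([np.cos(np.radians(75)),np.sin(np.radians(75))])
o=bot.get_obs(); print(o['grip_width'],o['gripper_force'],o['ft_force'],o['eef_pos'])
p0=o['eef_pos'][:2]; d=p0-piv; a0=np.arctan2(d[1],d[0]); R=np.hypot(*d); print('pivot',piv,'R',R,'ang',np.degrees(a0))
n=17; yaw=np.radians(115.4); roll=-0.5; p=p0; tot=np.radians(172.4)-a0
for i in range(1,n+1):
    a=a0+tot*i/n; t=piv+(R+(70-R)*i/n)*np.array([np.cos(a),np.sin(a)]); w=t-p
    X=np.array([np.cos(yaw),np.sin(yaw)]); Y=np.array([np.sin(yaw),-np.cos(yaw)])
    print(i,(w@X/30).round(3),(w@Y/30).round(3),roll,t.round(1)); p=t; yaw-=roll*.12
print(np.degrees(yaw))
E
```

```text
0.17188235008736952 20.000388845801353 [-1.63857511 -1.74942976  3.26077291] [570.82786098  -3.71002132 184.22952527]
pivot [552.72814471 -70.78829831] R 69.47729825290973 ang 74.89951583732154
1 0.142 -0.183 -0.5 [564.   -2.2]
2 0.135 -0.189 -0.5 [557.1  -1.4]
3 0.127 -0.194 -0.5 [550.2  -1.3]
4 0.12 -0.199 -0.5 [543.2  -1.8]
5 0.111 -0.204 -0.5 [536.4  -3.1]
6 0.103 -0.208 -0.5 [529.7  -5. ]
7 0.095 -0.212 -0.5 [523.2  -7.6]
8 0.086 -0.216 -0.5 [517.  -10.9]
9 0.078 -0.219 -0.5 [511.2 -14.7]
10 0.069 -0.222 -0.5 [505.8 -19.1]
11 0.06 -0.225 -0.5 [500.9 -24.1]
12 0.051 -0.227 -0.5 [496.4 -29.5]
13 0.042 -0.229 -0.5 [492.5 -35.3]
14 0.033 -0.231 -0.5 [489.3 -41.5]
15 0.023 -0.232 -0.5 [486.6 -47.9]
16 0.014 -0.233 -0.5 [484.6 -54.6]
17 0.005 -0.233 -0.5 [483.3 -61.5]
173.84169510334402
```

Emit:
servo_tool(plan=[1,0.14,-0.185,0,-0.5,1,0.135,-0.19,0,-0.5,1,0.125,-0.195,0,-0.5,1,0.12,-0.2,0,-0.5,1,0.11,-0.205,0,-0.5,1,0.1,-0.21,0,-0.5,1,0,0,0,0])

```text
time_s: 9.8
eef_pos: [530.5, -3.6, 184.3]
eef_rot: [0.001, 0.37, 0.929, 0.002]
ft_force: [1.1, 5.1, 2.9]
grip_width: 0.181
gripper_force: 20.0
```

Emit:
servo_tool(plan=[1,0.095,-0.21,0,-0.5,1,0.085,-0.215,0,-0.5,1,0.08,-0.22,0,-0.5,1,0.07,-0.22,0,-0.5,1,0.06,-0.225,0,-0.5,1,0.05,-0.225,0,-0.5,1,0,0,0,0])

```text
time_s: 10.5
eef_pos: [494.4, -26.6, 184.1]
eef_rot: [-0.002, 0.198, 0.98, 0.003]
ft_force: [-3.7, 9.1, 8.1]
grip_width: 0.177
gripper_force: 20.0
```

Emit:
servo_tool(plan=[1,0.02,-0.23,0,-0.5,1,0.01,-0.235,0,-0.5,1,0,-0.235,0,-0.5,1,0,-0.235,0,-0.5,1,0,-0.235,0,-0.5,1,0,0,0,0], force=30)

```text
time_s: 11.1
eef_pos: [480.4, -59.2, 183.9]
eef_rot: [-0.006, 0.049, 0.999, 0.004]
ft_force: [-10.0, 8.7, 14.1]
grip_width: 0.173
gripper_force: 30.0
```

Emit:
servo_tool(plan=[1,0.02,-0.05,0,0,1,0,-0.05,0,0,1,0,0,0,0])

```text
time_s: 11.4
eef_pos: [480.3, -60.6, 183.9]
eef_rot: [-0.005, 0.05, 0.999, 0.005]
ft_force: [-6.4, 13.1, 14.6]
grip_width: 0.169
gripper_force: 30.0
```

Emit:
servo_tool(plan=[0.4,0,0,0,0,0.4,0,0,0,0,0.4,0,0,0,0,0.4,0,0,0,0,0.4,0,0,-0.3,0,0.4,0,0,-0.8,0,0.4,0,0,-1,0,0.4,0,0,-1,0,0.4,0,0,-1,0,0.4,0,0,0,0,0.4,0,0,0,0])

```text
time_s: 12.5
eef_pos: [485.7, -66.4, 307.6]
eef_rot: [0.001, 0.05, 0.999, -0.0]
ft_force: [0.1, 0.2, -1.3]
grip_width: 0.601
gripper_force: 0.0
```

```bash
python3 - <<'E'
from h import *
c=shot('side'); a,b_,w,h=210,140,120,150
cv2.imwrite('pics/k4.png',cv2.resize(c['pixels'][b_:b_+h,a:a+w,::-1],None,fx=4,fy=4,interpolation=cv2.INTER_CUBIC))
u,v,P,q=cloud(c); x,y,z=P.T; r,g,b=q.T
p=(abs(x-483)<30)&(abs(y+61)<30)&(z>198)&(z<215)&(r>130)&(g<110)
m=P[p].mean(0); d=m[:2]-[552.7,-70.8]; print(p.sum(),m,'theta',np.arctan2(d[1],d[0])-np.radians(75))
o=bot.get_obs(); print(o['eef_pos'],o['ft_force'],o['time_s'])
E
```

```text
29 [484.40367341 -58.49179685 206.40578979] theta 1.6542919695785694
[484.92321721 -66.07636383 306.47692862] [-0.31905697 -1.16402599 -0.76824475] 12.55
```

View pics/k4.png

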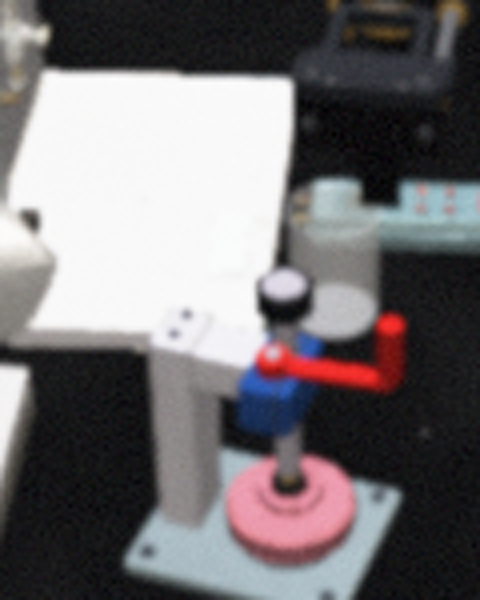

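The lever points to the robot with its post at (391,325), measured at about 1.65 rad, and the foot still rests on the cartridge at (290,482). The gripper is well clear, so I hand in.

```bash
python3 -c "
from station import bot
print(bot.close_job())"
```

```text
the job is handed in; nothing more can be done
None
```

I handed the job in at about 12.5 s: the foot rests on the cartridge (about 4 N when set, estimated from the wrist force), the clamp lever is swung home (about 1.65 rad by camera), and the gripper is clear; the hand-in gave no verdict.

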